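# Snap the rolling pins into the sprung clip rack

### The job

Put the rolling pins away: snap the maple pin sideways into the clips with the red tabs and the dark pin into the clips with the blue tabs, each fully home at both ends and about centred between its two clips. The clip frame floats on soft springs and sinks as you press: press on until the clips snap, but never so hard that the frame hits its end stop. Let go of both pins and leave the salt cellar and the tin where they stand.

Things in the scene. Friction and masses are not known exactly. Their poses are not given: they have to be found in the camera images.
- maple_pin: pale rolling pin, 280 mm long, about 150 g: round barrel 34 mm in diameter, 180 mm long, tapering to straight round handles 20 mm in diameter (94 to 137 mm either side of the middle). Origin at its middle, on its axis; x along the pin; ends alike. Starts level in one of the slots of the pin rest (which one varies), axis 39 mm above the worktop
- dark_pin: dark-brown rolling pin, same shape, size, origin and axes as the maple one; starts in the other slot of the pin rest
- pin_rest: fixed pale wooden rest, 190 (x) x 200 (y) mm, board 10 mm thick, with two slots along its x at y = -55 and +55 mm. Each slot is two pairs of low ridges, from 38 to 82 mm either side of the middle, so beside the middle of a pin fingers may reach down to the board. Origin under its centre
- rack: fixed clip rack: white base plate 250 x 220 x 12 mm, two short posts on its middle line, and a sloping sprung aluminium clip frame. Origin under its centre, on the worktop. The frame rises along the rack's +x (away from the robot) at 25 degrees (0.436 rad); its face looks up and back towards the robot. Red place at its -y side, blue at +y, a spatula between
- clip_frame (a joint): how far the clip frame has sunk, square to its face (m); 0 = up at rest. It starts to sink at 3 N and gives 1 mm per further newton; the end stop, not to be hit, is at 0.030 (33 N). It springs back when let go. Snapping a pin into both its clips takes 12 to 24 N at the pin's middle (the frame sinks 9 to 21 mm first); 25 N is mostly enough, 28 N if a pin stays proud
- place_red (a point): middle of a pin's axis when seated in the red-tabbed place; sinks with the frame. x along the seated pin, up the slope; y along the row; z square out of the face. Two spring clips, 16 mm wide, at x = -115 and +115 mm. Seated, a pin's origin is here; lying unsnapped on the clips it is 12 to 20 mm higher in z. Between the clips fingers may reach 40 mm below this point
- place_blue (a point): the same for the blue-tabbed place, at y = +160 mm from the red one. Each clip has two sprung round steel lips, 14 mm apart at rest, that must part to let the 20 mm handle by; the lips' centres are 8 mm and the tips of their flared guides about 21 mm above the seated axis (z); the rail under each clip is 34 mm wide along x, its top 18 mm below the axis
- spatula (a point): spatula with black handle, 17 mm in diameter, fixed for good in the middle place of the clip frame, 80 mm in y from either place; its yellow head, 45 mm wide and 8 mm thick, is at the upper end, x from 95 to 165 mm. This point is on its handle's axis, level with the middle of the pins; axes as for the places. Carry the pins over it: it reaches 210 mm above the worktop
- salt_cellar: closed plastic salt cellar, 44 mm in diameter, 64 mm high, white with a blue cap, standing between rest and rack. Origin under its centre
- storage_tin: round steel tin, 120 mm in diameter, 106 mm high with its clipped lid, at the far side. Origin under its centre

How it is judged:
By the outcome, as a careful person would: the job done as asked, in the order asked, and still so for the second after the job is handed in, with the robot touching nothing.
It also fails if it takes over 64 s, if anything falls off the work surface, if the arm or the gripper's body presses on something with over 40 N, if the wrist force passes 120 N, or if a joint passes its speed limit or range.

### The arm

A 6-joint arm with a two-finger parallel gripper is mounted at the origin on the work surface. World frame = base frame: x ahead of the robot, y to its left, z up, the work surface at z = 0. Lengths are in mm, angles in rad, forces in N, time in s.
With the tool pointing down it reaches from about 325 to 875 mm from the base axis. Payload 4.4 kg.
Tool frame: the origin (TCP) lies between the finger pads; the fingertips stand 11 mm ahead of it and the grasp point (between the pads) lies 8 mm behind it; z points along the fingers, y is the direction in which the jaws open and shut (so a half turn about z gives the same grasp; the last joint's range is limited). The gripper opens to 85 mm and grips with 20 to 120 N. Pads are 22 mm wide; open, the fingers measure 114 mm over their backs; the gripper's body (76 mm by 85 mm) begins 54 mm behind the grasp point. The pads swing forward as they close: fully open they stand 13 mm farther back than shut.
Start: joints at [-1.327, 0.207, 1.542, -0, 1.393, -0.15], TCP at [220.616, -530.995, 242.282] pointing down, gripper open.
Joint ranges: [-2.73, 2.73], [-0.86, 2.22], [0.23, 2.46], [-1.11, 4.25], [0.08, 2.63], [-2.82, 2.82]. Speed limits (rad/s): [2.79, 2.79, 3.14, 3.14, 3.14, 3.14].

### API

Orientations are given as a rotation vector (axis times angle).
In Python, from cell import read_state, read_camera, get_calibration, close_job gives the robot as it stands.
- The arm moves only by the tool carry_out, never from a script. Its argument "deltas" is text: rows parted by semicolons, each of 7 numbers parted by spaces: the shift along the tool's x, y, z each as a share of 0.5 m, from -1 to 1, then the turn, a rotation vector about the tool's x, y, z each as a share of pi/4 rad, from -1 to 1, then the opening, from -1 (shut) to 1 (fully open), so that 0 is half open. A call has 1 to 12 rows; each row is the pose to reach, as a shift and turn from the pose commanded when the call began, along the tool's axes at that moment; what a row does not reach only later rows make up. A row lasts 1/12 s, in which the tool goes at most 41.7 mm and 7.16 degrees, less where a joint would pass 70% of its speed; a pose out of reach is approached as far as the arm can. A call with a number of a shift or a turn outside -1 to 1 is refused whole. A call with a gripper value outside its range is refused whole. The fingers move at their own pace and stop on an object; "squeeze" is the grip in N (left out, the last holds). Time passes only in rows, so rows that repeat a pose let the fingers close. It gives the time, the measured TCP pose, the force and the opening at its end, in the units of the state.
- read_state(): the state, without advancing time (a new reading comes with each control period).
- read_camera(name): name is "scene" or "top" or "wrist"; returns the picture (400x640x3 uint8, blue, green, red); there is no depth.
- get_calibration(name): a dict with "fx", "fy", "cx", "cy" (pixels), "eye" and "attitude" of the camera in the world. Camera axes: x right, y up, looking along -z (the intrinsics and any distortion apply to the point x, -y, -z); pixel columns grow to the right and rows downward; lengths in mm; the calibration is good to about 2 mm. A picture is of the moment at which its call begins: read the wrist's pose just before it. get_calibration takes no time and is no camera call; for the wrist camera it gives the pose at the moment of the call.
- close_job(): hands the job in, once; it reports no verdict.
The state is a dict: "clock": time; "qpos": joint angles; "qvel": joint speeds; "joint_efforts": joint torques, N m; "tcp_pos": TCP position; "orientation": TCP orientation; "wrist_force": force on the tool from outside, world axes, zero at the start; "ft_torque": the same for the moment, N m; "finger_gap": opening from 0.0 (shut) to 1.0 (fully open).
Only numpy, scipy, OpenCV 4.12 (cv2) and the standard library are available. Lean on these libraries where they do the work, as an engineer would, in place of code of your own. Each camera call takes 0.05 s, during which the arm holds its last target.

## Working session

There is one attempt and no reset: what is moved stays moved. The work goes in short steps, Python scripts to look and compute and a tool call to move; the robot and the scene stay as the last step left them, time stands still between calls to the robot, and variables do not carry over. Pictures are saved under pics/ and viewed, and the job is handed in when it is done.

Besides the shell and the picture viewer there is one more tool, called after ">>>" by a JSON object that holds its "fn" and its "kwargs". carry_out: Moves the arm, as the interface text tells. Shift numbers are shares of 0.5 m and turn numbers shares of pi/4 rad, none past 1 either way. Its arguments: {"type":"object","properties":{"deltas":{"type":"string"},"squeeze":{"type":"number"}},"required":["deltas"]}

```bash
ls; mkdir -p pics; python3 - <<'E'
from cell import *
import cv2
s=read_state();print(s)
for n in("scene","top","wrist"):
    print(n,get_calibration(n)); cv2.imwrite(f"pics/{n}0.png",read_camera(n))
E
```

```text
pics
{'clock': 0.0, 'qpos': array([-1.32750143e+00,  2.07458124e-01,  1.54295891e+00, -1.97323671e-05,
        1.39350472e+00, -1.50478908e-01]), 'qvel': array([ 0.00088899, -0.00036172, -0.00028375,  0.00057756, -0.0014011 ,
       -0.0010902 ]), 'joint_efforts': array([ 1.44295926e-03, -3.83029747e+01, -2.91597462e+01,  1.84157091e-05,
        1.04252531e-02,  1.39379256e-05]), 'tcp_pos': array([ 220.42955007, -530.27299447,  241.1017423 ]), 'orientation': array([-3.07861620e+00, -6.14100412e-01,  2.00047038e-04]), 'wrist_force': array([ 0.3081617 , -0.67860358, -0.40237327]), 'ft_torque': array([0.00014306, 0.02972473, 0.00841303]), 'finger_gap': 0.9994539791360685}
scene {'fx': 421.09483341671785, 'fy': 421.09483341671785, 'cx': 320.6976395492995, 'cy': 195.3015590828161, 'eye': array([1213.7462479 , -575.52952738,  975.27724061]), 'attitude': array([0.72619497, 0.32367365, 0.78973542])}
top {'fx': 444.0459622344551, 'fy': 444.0459622344551, 'cx': 312.7573441422313, 'cy': 197.82901218969468, 'eye': array([ 492.89745475,   -9.82693701, 1140.8258899 ]), 'attitude': array([ 0.09476887, -0.09162633, -1.56046283])}
wrist {'fx': 289.24190400716174, 'fy': 289.24190400716174, 'cx': 322.81389010770675, 'cy': 200.29659902161137, 'eye': array([ 288.53656461, -502.65788142,  371.58389411]), 'attitude': array([-0.25518876,  0.17367568, -1.16818788])}
```

View pics/scene0.png

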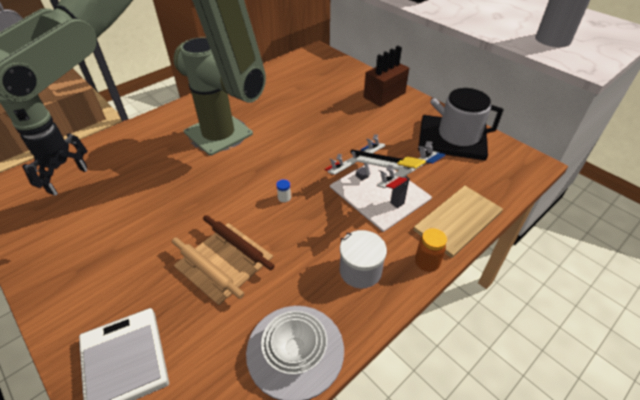

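View pics/top0.png

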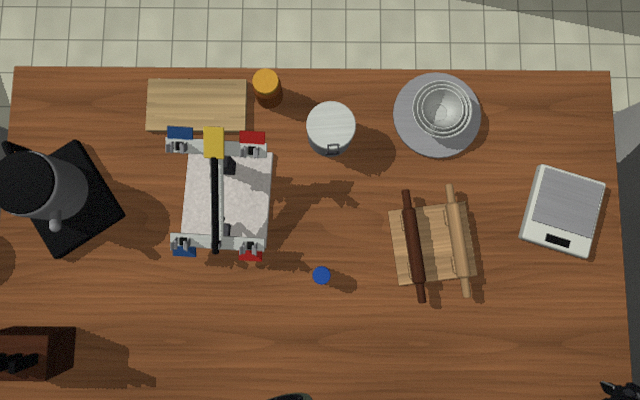

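View pics/wrist0.png

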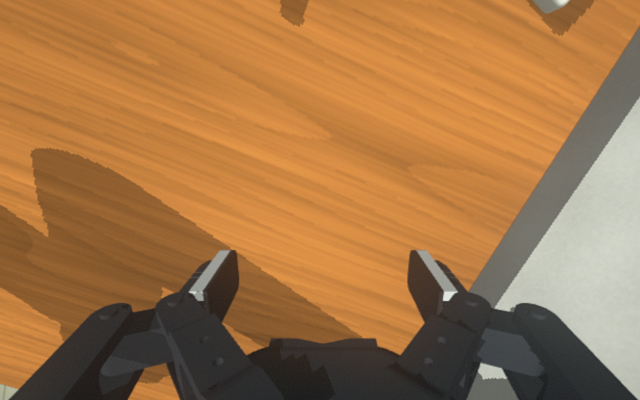

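```bash
cat > h.py <<'E'
from cell import *
import cv2, numpy as np
from scipy.spatial.transform import Rotation as R
def ray(c,uv):
    uv=np.atleast_2d(np.array(uv,float))
    d=np.c_[(uv[:,0]-c["cx"])/c["fx"],-(uv[:,1]-c["cy"])/c["fy"],-np.ones(len(uv))]
    d=d@R.from_rotvec(c["attitude"]).as_matrix().T
    return np.array(c["eye"]),d/np.linalg.norm(d,axis=1)[:,None]
def onz(c,uv,z):
    e,d=ray(c,uv); return e+d*((z-e[2])/d[:,2])[:,None]
def proj(c,P):
    p=(np.atleast_2d(P)-c["eye"])@R.from_rotvec(c["attitude"]).as_matrix()
    return np.c_[c["cx"]+c["fx"]*p[:,0]/-p[:,2], c["cy"]-c["fy"]*p[:,1]/-p[:,2]]
def tri(cs,uvs):
    A=np.zeros((3,3));b=np.zeros(3);L=[]
    for c,uv in zip(cs,uvs):
        e,d=ray(c,uv);d=d[0];M=np.eye(3)-np.outer(d,d);A+=M;b+=M@e;L.append((M,e))
    p=np.linalg.solve(A,b); return p,[float(np.linalg.norm(M@(p-e))) for M,e in L]
def blobs(mask,amin=10):
    n,l,s,ce=cv2.connectedComponentsWithStats(mask.astype(np.uint8))
    return [(int(s[i,4]),ce[i].round(1).tolist(),s[i,:4].tolist()) for i in range(1,n) if s[i,4]>=amin]
E
python3 - <<'E'
from h import *
for n in("scene","top"):
    im=cv2.imread(f"pics/{n}0.png"); hsv=cv2.cvtColor(im,cv2.COLOR_BGR2HSV); H,S,V=cv2.split(hsv)
    print(n)
    print('red',blobs(((H<5)|(H>174))&(S>170)&(V>80),8))
    print('blue',blobs((H>100)&(H<125)&(S>130)&(V>50),8))
    print('yel',blobs((H>20)&(H<32)&(S>170)&(V>120),8))
im=cv2.imread("pics/top0.png")
cv2.imwrite("pics/t1.png",cv2.resize(im[110:270,150:290],None,fx=5,fy=3.7*1,interpolation=cv2.INTER_CUBIC)) if 0 else cv2.imwrite("pics/t1.png",cv2.resize(im[115:265,155:285],None,fx=4,fy=4,interpolation=cv2.INTER_CUBIC))
cv2.imwrite("pics/t2.png",cv2.resize(im[170:310,380:490],None,fx=4,fy=4,interpolation=cv2.INTER_CUBIC))
im=cv2.imread("pics/scene0.png")
cv2.imwrite("pics/s1.png",cv2.resize(im[125:235,320:460],None,fx=5,fy=5,interpolation=cv2.INTER_CUBIC))
E
```

```text
scene
red [(12, [328.3, 167.4], [326, 166, 6, 4]), (100, [396.9, 182.3], [387, 178, 20, 10])]
blue [(69, [435.8, 157.1], [427, 153, 18, 9]), (102, [282.7, 184.7], [277, 180, 12, 10])]
yel [(183, [410.7, 161.7], [398, 157, 27, 11]), (280, [434.6, 236.9], [424, 229, 22, 17])]
top
red [(300, [251.9, 136.9], [239, 131, 26, 13]), (163, [251.0, 256.4], [239, 251, 23, 11])]
blue [(274, [179.8, 132.5], [167, 127, 26, 12]), (169, [184.9, 251.7], [173, 247, 23, 10]), (240, [321.1, 275.0], [313, 267, 17, 17])]
yel [(28, [222.3, 149.9], [219, 140, 5, 19]), (17, [206.8, 155.4], [205, 152, 6, 6])]
```

View pics/t1.png

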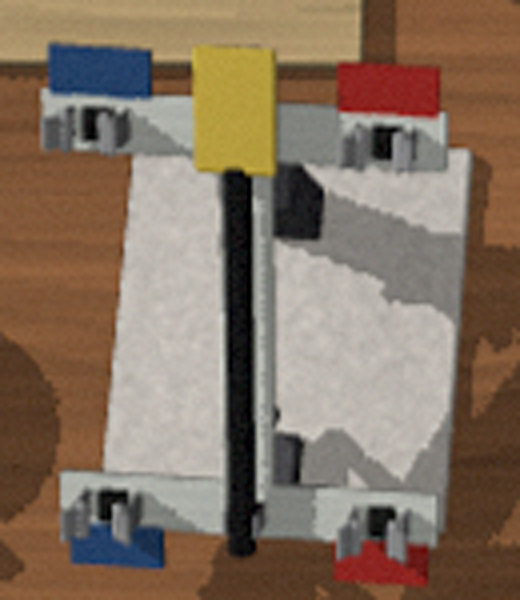

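View pics/t2.png

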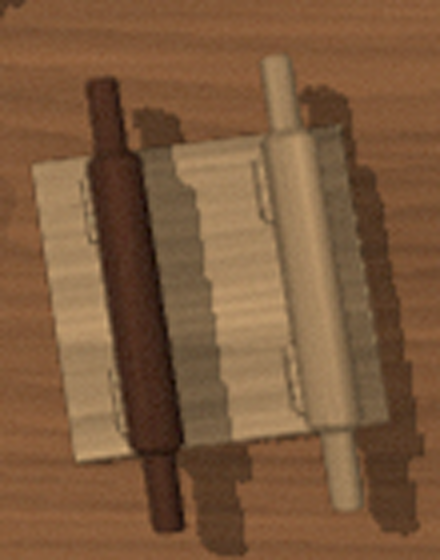

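View pics/s1.png

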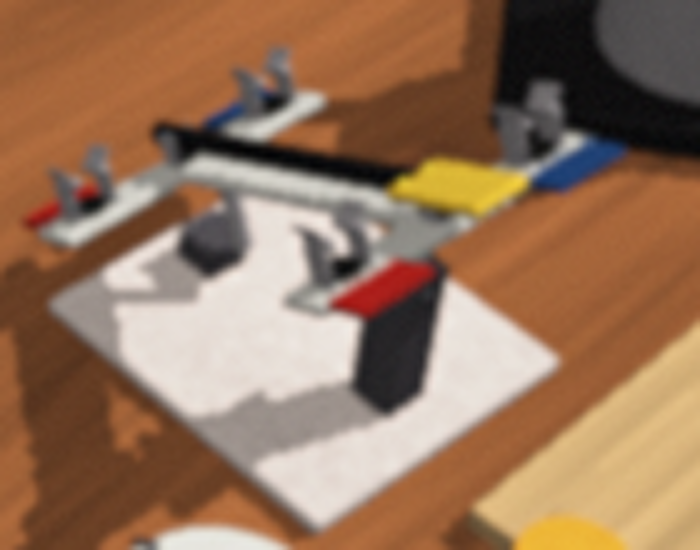

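```bash
python3 - <<'E'
from h import *
t=get_calibration("top");s=get_calibration("scene")
np.set_printoptions(precision=1,suppress=True)
def T(x,y): return (155+x/4-.5,115+y/4-.5)
def P(x,y): return (380+x/4-.5,170+y/4-.5)
def S(x,y): return (320+x/5-.5,125+y/5-.5)
for n,a,b in(("maple",P(274,57),P(349,508)),("dark",P(102,80),P(168,530))):
    q=onz(t,[a,b],39); d=q[0]-q[1]; print(n,q,q.mean(0),np.linalg.norm(d),np.arctan2(d[1],d[0]))
print("tabs redU",tri([t,s],[(251.9,136.9),(396.9,182.3)]), "blueU",tri([t,s],[(179.8,132.5),(435.8,157.1)]))
print("redL", onz(t,[(251,256.4)],110))
# rack base plate corners in top, z=12 : right-top (470,150), bottom right..
print("plate TR,",onz(t,[T(470,150)],12), tri([t,s],[T(470,150),S(320,530)]))
print("spat handle lower end",tri([t,s],[T(241,553),S(160,130)]))
print("yellow far corners",tri([t,s],[T(234,47),S(510,165)]))
for nm,a,b in (("rU tipR",T(404,140),S(345,210)),("rU tipL",T(357,142),S(310,235)),("bU tipR",T(122,120),S(545,90)),("bU L",T(55,118),S(510,110)),("rL L",T(350,535),S(60,175)),("rL R",T(395,530),S(95,152)),("bL R",T(120,510),S(280,55)),("bL L",T(80,515),S(240,72))):
    print(nm,tri([t,s],[a,b]))
st=read_state(); print(R.from_rotvec(st["orientation"]).as_matrix())
c=get_calibration("wrist"); M=R.from_rotvec(st["orientation"]).as_matrix()
print("cam in tool",M.T@(c["eye"]-st["tcp_pos"])); print(M.T@R.from_rotvec(c["attitude"]).as_matrix())
print("salt",onz(t,[(321.1,275)],64),"tin",onz(t,[(331,128)],106))
E
```

```text
maple [[ 662.8 -345.8   39. ]
 [ 385.7 -383.8   39. ]] [ 524.2 -364.8   39. ] 279.61589829815125 0.13605627958857236
dark [[ 647.3 -237.8   39. ]
 [ 371.7 -273.4   39. ]] [ 509.5 -255.6   39. ] 277.9415806448041 0.1284815269426452
tabs redU (array([742.3, 128.7, 182.4]), [0.6195259503981412, 0.619525950398136]) blueU (array([750.6, 288.2, 185. ]), [1.1249705494446713, 1.1249705494446605])
redL [[479.  133.8 110. ]]
plate TR, [[746.4  99.7  12. ]] (array([746.9,  99.4,   6.4]), [1.1173569836215738, 1.1173569836214052])
spat handle lower end (array([485.7, 222.1,  85.1]), [1.249701950588668, 1.2497019505887306])
yellow far corners (array([752.8, 205.2, 232.4]), [2.3859187555898087, 2.3859187555898567])
rU tipR (array([708.3, 118.6, 222.1]), [5.732697680930171, 5.732697680930252])
rU tipL (array([700. , 132.5, 195.5]), [13.660438288303604, 13.66043828830371])
bU tipR (array([719.4, 269.4, 227.2]), [9.267657644497268, 9.267657644497366])
bU L (array([709.7, 294. , 202.4]), [14.149629688941253, 14.149629688941019])
rL L (array([488.9, 146. ,  95. ]), [14.241366418549047, 14.241366418549132])
rL R (array([504.6, 131.8, 128.3]), [6.605298617574603, 6.605298617574545])
bL R (array([514.9, 289. , 126.8]), [6.977378329889833, 6.977378329890102])
bL L (array([498.9, 301.6, 102.8]), [14.465820024745575, 14.465820024745602])
[[ 0.9  0.4 -0. ]
 [ 0.4 -0.9  0. ]
 [ 0.  -0.  -1. ]]
cam in tool [  73.5    0.3 -130.3]
[[-0.   1.   0.3]
 [ 1.   0.   0. ]
 [ 0.   0.3 -1. ]]
salt [[435.7 -28.6  64. ]] tin [[785.  -49.4 106. ]]
```

```bash
cat >> h.py <<'E'
import json,os
np.set_printoptions(precision=2,suppress=True)
def yawR(yaw,tilt=0.0):
    # tool x along (yaw) rising by tilt, tool z into the face
    ex=np.array([np.cos(yaw)*np.cos(tilt),np.sin(yaw)*np.cos(tilt),np.sin(tilt)])
    ez=np.array([np.cos(yaw)*np.sin(tilt),np.sin(yaw)*np.sin(tilt),-np.cos(tilt)])
    return np.c_[ex,np.cross(ez,ex),ez]
def getcmd():
    d=json.load(open("cmd.json")); return np.array(d["p"]),np.array(d["R"])
def setcmd(p,Rm): json.dump(dict(p=list(map(float,p)),R=np.array(Rm).tolist()),open("cmd.json","w"))
def did(*row):
    p,Rm=getcmd(); p2=p+Rm@(np.array(row[:3])*500); R2=Rm@R.from_rotvec(np.array(row[3:6])*np.pi/4).as_matrix(); setcmd(p2,R2)
def plan(p2,R2):
    p,Rm=getcmd(); d=Rm.T@(np.array(p2)-p)/500; r=R.from_matrix(Rm.T@R2).as_rotvec()/(np.pi/4)
    print("row:",*[f"{v:.3f}" for v in np.r_[d,r]]," dist rows",np.linalg.norm(d)*500/41.7,"rot rows",np.degrees(np.linalg.norm(r)*np.pi/4)/7.16)
def err():
    p,Rm=getcmd(); s=read_state(); print("t",s["clock"],"tcp",s["tcp_pos"],"err",s["tcp_pos"]-p,"rot",(R.from_rotvec(s["orientation"])*R.from_matrix(Rm).inv()).as_rotvec().round(4),"F",s["wrist_force"],"gap",s["finger_gap"])
E
python3 - <<'E'
from h import *
setcmd([220.616,-530.995,242.282],R.from_rotvec(read_state()["orientation"]).as_matrix())
plan([524,-365,230],yawR(.132)); 
E
```

```text
row: 0.688 -0.074 0.025 -0.002 -0.000 0.333  dist rows 8.298437677373986 rot rows 2.09521062971535
```

>>> {"fn": "carry_out", "kwargs": {"deltas": "0.688 -0.074 0.024 0 0 0.333 1;0.688 -0.074 0.024 0 0 0.333 1;0.688 -0.074 0.024 0 0 0.333 1;0.688 -0.074 0.024 0 0 0.333 1;0.688 -0.074 0.024 0 0 0.333 1;0.688 -0.074 0.024 0 0 0.333 1;0.688 -0.074 0.024 0 0 0.333 1;0.688 -0.074 0.024 0 0 0.333 1;0.688 -0.074 0.024 0 0 0.333 1;0.688 -0.074 0.024 0 0 0.333 1;0.688 -0.074 0.024 0 0 0.333 1;0.688 -0.074 0.024 0 0 0.333 1"}}

```text
clock: 1.15
tcp_pos: [523.3, -365.0, 229.8]
orientation: [-3.134, -0.207, 0.002]
wrist_force: [-0.4, 0.1, 0.0]
finger_gap: 0.999
```

```bash
python3 - <<'E'
from h import *
did(.688,-.074,.024,0,0,.333)
err(); c=get_calibration("wrist"); np.save("pics/c1.npy",c,allow_pickle=True); cv2.imwrite("pics/w1.png",read_camera("wrist")); err()
E
```

```text
t 1.15 tcp [ 523.33 -365.03  229.76] err [-0.75 -0.22 -0.67] rot [-0.  0. -0.] F [-0.42  0.11  0.05] gap 0.9986884265197844
t 1.2 tcp [ 523.02 -365.49  230.  ] err [-1.06 -0.68 -0.43] rot [-0.  0. -0.] F [-0.06  0.21  0.36] gap 1.000509092375885
```

View pics/w1.png

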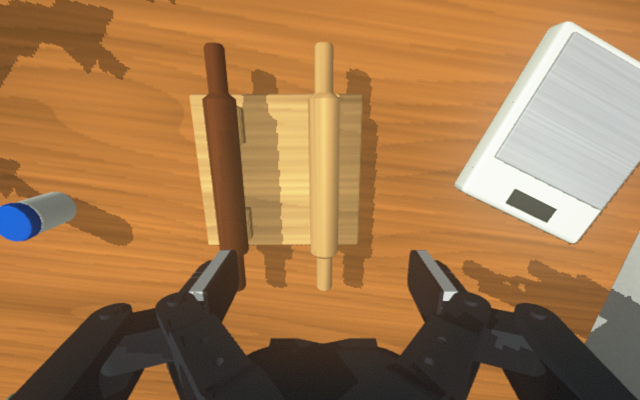

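```bash
python3 - <<'E'
from h import *
c=np.load("pics/c1.npy",allow_pickle=True).item()
im=cv2.imread("pics/w1.png")
q=onz(c,[(323.5,42),(324,290)],39); d=q[0]-q[1]; print(q,q.mean(0),np.linalg.norm(d),np.arctan2(d[1],d[0]))
# barrel edges by columns at rows
for r in (45,70,120,170,230,275,285): 
    print(r,[tuple(im[r,x]) for x in range(304,346,4)])
q=onz(c,[(214,43),(219,98),(233.5,250)],39);print(q); d=q[0]-q[2];print(np.arctan2(d[1],d[0]))
E
```

```text
[[ 663.63 -347.05   39.  ]
 [ 381.85 -385.24   39.  ]] [ 522.74 -366.15   39.  ] 284.35630004218973 0.13471033979514835
45 [(np.uint8(66), np.uint8(134), np.uint8(208)), (np.uint8(66), np.uint8(137), np.uint8(207)), (np.uint8(65), np.uint8(135), np.uint8(208)), (np.uint8(112), np.uint8(183), np.uint8(227)), (np.uint8(109), np.uint8(184), np.uint8(229)), (np.uint8(112), np.uint8(182), np.uint8(226)), (np.uint8(92), np.uint8(150), np.uint8(193)), (np.uint8(61), np.uint8(108), np.uint8(152)), (np.uint8(62), np.uint8(127), np.uint8(197)), (np.uint8(65), np.uint8(130), np.uint8(197)), (np.uint8(62), np.uint8(127), np.uint8(195))]
70 [(np.uint8(62), np.uint8(127), np.uint8(192)), (np.uint8(62), np.uint8(125), np.uint8(189)), (np.uint8(62), np.uint8(125), np.uint8(190)), (np.uint8(114), np.uint8(188), np.uint8(232)), (np.uint8(112), np.uint8(185), np.uint8(229)), (np.uint8(109), np.uint8(177), np.uint8(223)), (np.uint8(86), np.uint8(143), np.uint8(184)), (np.uint8(63), np.uint8(105), np.uint8(138)), (np.uint8(64), np.uint8(132), np.uint8(203)), (np.uint8(65), np.uint8(134), np.uint8(206)), 
[... 2026 characters left out ...]
uint8(66), np.uint8(133), np.uint8(202)), (np.uint8(47), np.uint8(96), np.uint8(145))]
285 [(np.uint8(61), np.uint8(126), np.uint8(189)), (np.uint8(67), np.uint8(127), np.uint8(193)), (np.uint8(64), np.uint8(129), np.uint8(196)), (np.uint8(77), np.uint8(143), np.uint8(205)), (np.uint8(111), np.uint8(182), np.uint8(227)), (np.uint8(109), np.uint8(179), np.uint8(224)), (np.uint8(85), np.uint8(136), np.uint8(176)), (np.uint8(63), np.uint8(127), np.uint8(190)), (np.uint8(67), np.uint8(136), np.uint8(209)), (np.uint8(69), np.uint8(136), np.uint8(208)), (np.uint8(68), np.uint8(139), np.uint8(209))]
[[ 648.44 -239.02   39.  ]
 [ 597.12 -245.44   39.  ]
 [ 423.11 -268.04   39.  ]]
0.1280950669379742
```

```bash
python3 - <<'E'
from h import *
plan([524.2,-365.3,28.5],yawR(.134))
E
```

```text
row: 0.000 0.002 0.404 -0.002 0.000 -0.002  dist rows 4.842513246025309 rot rows 0.019570491285459398
```

>>> {"fn": "carry_out", "kwargs": {"deltas": "0 0.001 0.404 0 0 -0.002 1;0 0.001 0.404 0 0 -0.002 1;0 0.001 0.404 0 0 -0.002 1;0 0.001 0.404 0 0 -0.002 1;0 0.001 0.404 0 0 -0.002 1;0 0.001 0.404 0 0 -0.002 1;0 0.001 0.404 0 0 -0.002 1;0 0.001 0.404 0 0 -0.002 -1;0 0.001 0.404 0 0 -0.002 -1;0 0.001 0.404 0 0 -0.002 -1;0 0.001 0.404 0 0 -0.002 -1;0 0.001 0.404 0 0 -0.002 -1", "squeeze": 80}}

```text
clock: 2.2
tcp_pos: [525.7, -365.8, 31.5]
orientation: [3.133, 0.21, 0.005]
wrist_force: [-1.3, 3.3, 6.9]
finger_gap: 0.373
```

```bash
python3 - <<'E'
from h import *
did(0,.001,.404,0,0,-.002)
err(); cv2.imwrite("pics/w2.png",read_camera("wrist")); err()
E
```

```text
t 2.2 tcp [ 525.73 -365.75   31.48] err [ 1.67 -0.79  3.04] rot [-0. -0. -0.] F [-1.31  3.29  6.92] gap 0.37254388374096475
t 2.25 tcp [ 525.74 -365.73   31.46] err [ 1.68 -0.77  3.03] rot [-0. -0. -0.] F [-0.3   3.16  7.84] gap 0.37519730958625747
```

View pics/w2.png

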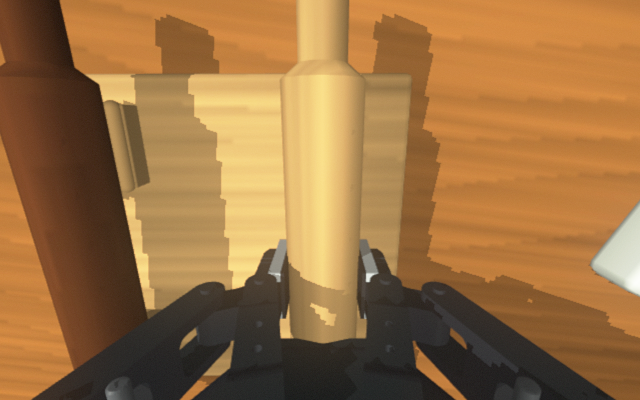

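```bash
python3 - <<'E'
from h import *
plan([541,82,272],yawR(-.052,.436))
E
```

```text
row: 0.153 -0.882 -0.486 -0.054 0.554 0.232  dist rows 12.21343619505935 rot rows 3.790780810123636
```

>>> {"fn": "carry_out", "kwargs": {"deltas": "0 0 -0.05 0 0 0 -1;0 0 -0.1 0 0 0 -1;0 0 -0.18 0 0 0 -1;0 0 -0.26 0 0 0 -1;0 0 -0.34 0 0 0 -1;0 0 -0.42 0 0 0 -1;0 0 -0.486 0 0 0 -1;0.02 -0.06 -0.486 0 0 0 -1;0.04 -0.14 -0.486 0 0 0 -1;0.05 -0.22 -0.486 0 0 0 -1;0.06 -0.3 -0.486 0 0 0 -1;0.06 -0.3 -0.486 0 0 0 -1"}}

```text
clock: 3.25
tcp_pos: [533.4, -205.2, 271.7]
orientation: [-3.129, -0.22, -0.0]
wrist_force: [-0.3, -0.3, -1.0]
finger_gap: 0.371
```

```bash
python3 - <<'E'
from h import *
did(.06,-.3,-.486,0,0,0)
err(); plan([541,82,272],yawR(-.052,.436))
E
```

```text
t 3.25 tcp [ 533.41 -205.16  271.7 ] err [-0.47  7.55  0.01] rot [ 0.   -0.    0.01] F [-0.28 -0.29 -1.04] gap 0.3710528943941908
row: 0.093 -0.582 0.000 -0.054 0.554 0.232  dist rows 7.06945784674035 rot rows 3.790780810123636
```

>>> {"fn": "carry_out", "kwargs": {"deltas": "0.093 -0.582 0 -0.054 0.554 0.232 -1;0.093 -0.582 0 -0.054 0.554 0.232 -1;0.093 -0.582 0 -0.054 0.554 0.232 -1;0.093 -0.582 0 -0.054 0.554 0.232 -1;0.093 -0.582 0 -0.054 0.554 0.232 -1;0.093 -0.582 0 -0.054 0.554 0.232 -1;0.093 -0.582 0 -0.054 0.554 0.232 -1;0.093 -0.582 0 -0.054 0.554 0.232 -1;0.093 -0.582 0 -0.054 0.554 0.232 -1;0.093 -0.582 0 -0.054 0.554 0.232 -1;0.093 -0.582 0 -0.054 0.554 0.232 -1;0.093 -0.582 0 -0.054 0.554 0.232 -1"}}

```text
clock: 4.25
tcp_pos: [541.2, 80.1, 271.2]
orientation: [3.052, -0.083, 0.676]
wrist_force: [-0.1, -0.4, -2.0]
finger_gap: 0.374
```

```bash
python3 - <<'E'
from h import *
did(.093,-.582,0,-.054,.554,.232)
err(); c=get_calibration("wrist"); np.save("pics/c3.npy",c,allow_pickle=True); cv2.imwrite("pics/w3.png",read_camera("wrist")); err()
E
```

```text
t 4.25 tcp [541.23  80.07 271.21] err [ 0.11 -1.82 -0.97] rot [-0. -0. -0.] F [-0.11 -0.36 -2.02] gap 0.37447637017087343
t 4.3 tcp [541.29  80.06 271.21] err [ 0.16 -1.83 -0.97] rot [-0. -0. -0.] F [-0.6   0.63 -1.95] gap 0.3749089680534288
```

View pics/w3.png

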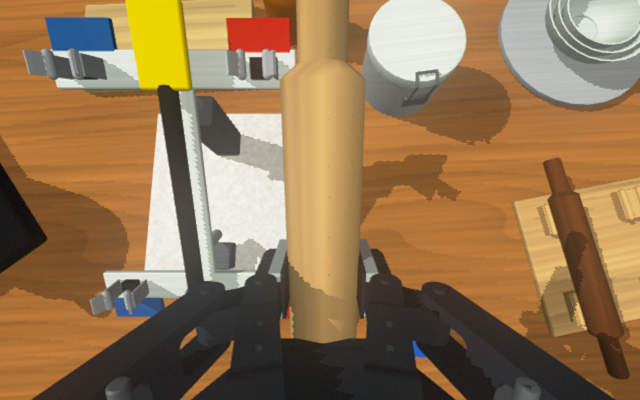

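>>> {"fn": "carry_out", "kwargs": {"deltas": "-0.04 0.08 -0.06 0 0 0 -1;-0.08 0.16 -0.1 0 0 0 -1;-0.08 0.16 -0.1 0 0 0 -1;-0.08 0.16 -0.1 0 0 0 -1;-0.08 0.16 -0.1 0 0 0 -1;-0.08 0.16 -0.1 0 0 0 -1"}}

```text
clock: 4.8
tcp_pos: [479.8, 4.2, 299.9]
orientation: [3.053, -0.082, 0.678]
wrist_force: [0.6, -0.1, -1.7]
finger_gap: 0.376
```

```bash
python3 - <<'E'
from h import *
did(-.08,.16,-.1,0,0,0)
err(); c=get_calibration("wrist"); np.save("pics/c4.npy",c,allow_pickle=True); im=read_camera("wrist");cv2.imwrite("pics/w4.png",im); err()
cv2.imwrite("pics/w4a.png",cv2.resize(im[:200,:300],None,fx=2.6,fy=2.6,interpolation=cv2.INTER_CUBIC))
im=cv2.imread("pics/w3.png");cv2.imwrite("pics/w3a.png",cv2.resize(im[:160,:300],None,fx=2.6,fy=2.6,interpolation=cv2.INTER_CUBIC))
E
```

```text
t 4.8 tcp [479.81   4.21 299.85] err [ 0.12 -0.76 -0.78] rot [-0. -0. -0.] F [ 0.56 -0.08 -1.74] gap 0.3759140472959252
t 4.85 tcp [479.83   4.75 299.56] err [ 0.14 -0.23 -1.07] rot [-0.  0. -0.] F [-0.13  0.42 -1.32] gap 0.37553818275399115
```

View pics/w4.png

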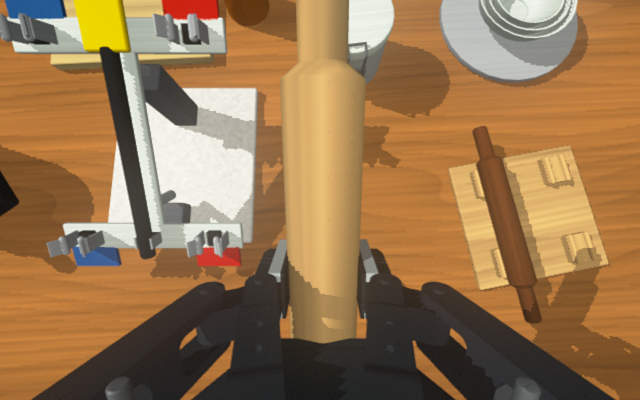

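View pics/w4a.png

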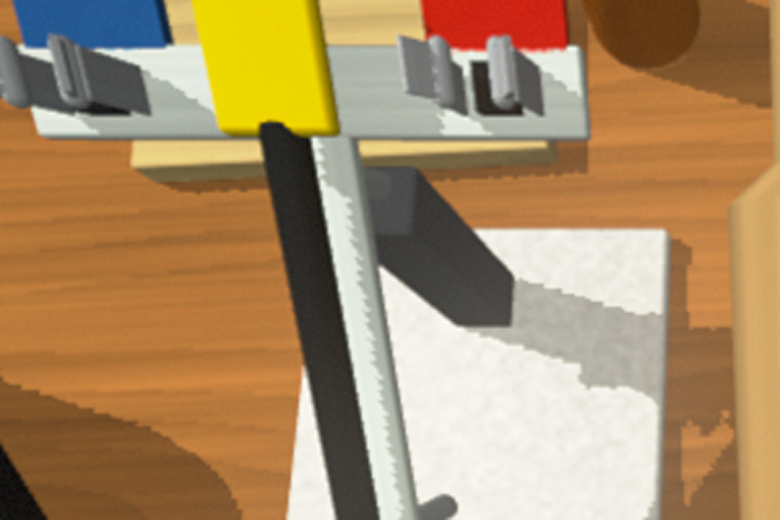

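View pics/w3a.png

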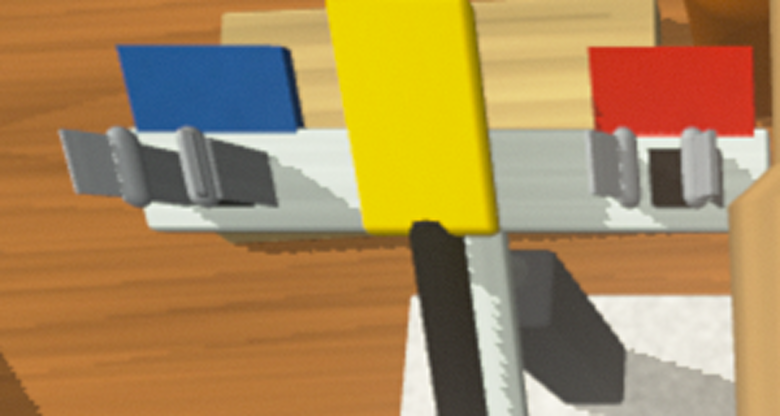

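```bash
python3 - <<'E'
from h import *
im=cv2.imread("pics/w4.png");a=cv2.resize(im[215:275,40:250],None,fx=3.8,fy=3.8,interpolation=cv2.INTER_CUBIC)
im=cv2.imread("pics/w3.png");b=cv2.resize(im[260:325,80:290],None,fx=3.8,fy=3.8,interpolation=cv2.INTER_CUBIC)
print(a.shape,b.shape);cv2.imwrite("pics/low.png",np.vstack([a,b]))
E
```

```text
(228, 798, 3) (247, 798, 3)
```

View pics/low.png

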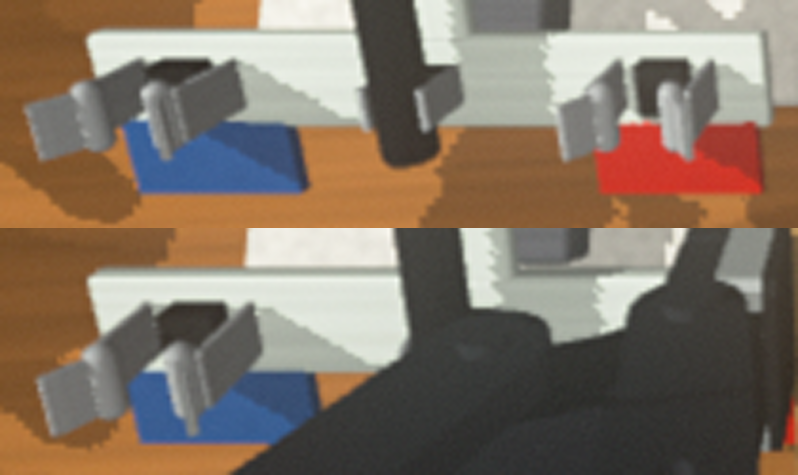

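```bash
cat > fit.py <<'E'
from h import *
from scipy.optimize import least_squares
c3=np.load("pics/c3.npy",allow_pickle=True).item();c4=np.load("pics/c4.npy",allow_pickle=True).item();t=get_calibration("top")
U,L=115,-115
obs=[(c3,(U,0,8),(253.9,63.9)),(c3,(U,160,8),(61.9,63.5)),(c4,(U,0,8),(181.6,27.4)),(c4,(U,160,8),(15.8,27.4)),
(c4,(L,0,8),(207.5,245.7)),(c4,(L,160,8),(72.8,245.8)),(c3,(L,160,8),(117.5,300.9))]
T=lambda x,y:(155+x/4-.5,115+y/4-.5)
obst=[(t,(U,0,8),T(381,147)),(t,(U,160,8),T(90,128)),(t,(L,0,8),T(372,532)),(t,(L,160,8),T(99,513))]
def frame(yaw,tilt=.4363):
    M=yawR(yaw,tilt); return np.c_[M[:,0],-M[:,1],-M[:,2]]
def res(v,o): 
    M=frame(v[3]); return np.concatenate([(proj(c,v[:3]+M@np.array(l,float))-np.array(u)).ravel() for c,l,u in o])
if __name__=="__main__":
  for o in(obs,obst,obs+obst):
    r=least_squares(res,[604,131,136,-.05],args=(o,));print(r.x.round(3));print(r.fun.reshape(-1,2))
E
python3 fit.py
```

```text
[601.67 134.16 141.74  -0.06]
[[ 0.36  0.44]
 [ 0.48  0.18]
 [-0.46  0.22]
 [-1.19 -0.39]
 [ 0.18  0.25]
 [ 0.34 -0.3 ]
 [ 0.28 -0.57]]
[606.3  137.71 135.17  -0.07]
[[-0.09  0.25]
 [-0.24 -0.3 ]
 [-0.01  0.19]
 [ 0.37 -0.14]]
[602.46 134.93 140.88  -0.06]
[[-0.28  0.23]
 [ 0.61 -0.12]
 [-0.77  0.17]
 [-0.91 -0.52]
 [-0.24 -0.39]
 [ 0.31 -1.02]
 [ 0.1  -1.55]
 [ 0.42  1.39]
 [-0.26  1.35]
 [ 1.12  1.86]
 [ 1.05  2.02]]
```

```bash
python3 - <<'E'
from h import *
import fit
r=fit.least_squares(fit.res,[604,131,136,-.05],args=(fit.obs,));print(r.x.tolist())
c=fit.c4; s=read_state(); M=R.from_rotvec(s["orientation"]).as_matrix()
for x0 in(-4,-2,0):
  print(x0,proj(c,[s["tcp_pos"]+M@np.array(q,float) for q in((90+x0,-17,-7.5),(90+x0,17,-7.5),(94+x0,-10,-7.5),(94+x0,10,-7.5),(90+x0,0,-24.5))]).round(1).tolist())
im=cv2.imread("pics/w4.png");cv2.imwrite("pics/pin4.png",cv2.resize(im[:130,260:390],None,fx=4.5,fy=4.5,interpolation=cv2.INTER_CUBIC))
E
```

```text
[601.6681216325406, 134.15604221812785, 141.73618985438463, -0.057581030638497274]
-4 [[277.9, 79.7], [364.0, 79.5], [295.3, 68.6], [346.5, 68.5], [320.6, 73.9]]
-2 [[277.7, 74.2], [364.2, 74.0], [295.2, 63.0], [346.6, 62.9], [320.6, 67.5]]
0 [[277.4, 68.6], [364.4, 68.5], [295.0, 57.4], [346.7, 57.3], [320.6, 61.0]]
```

View pics/pin4.png

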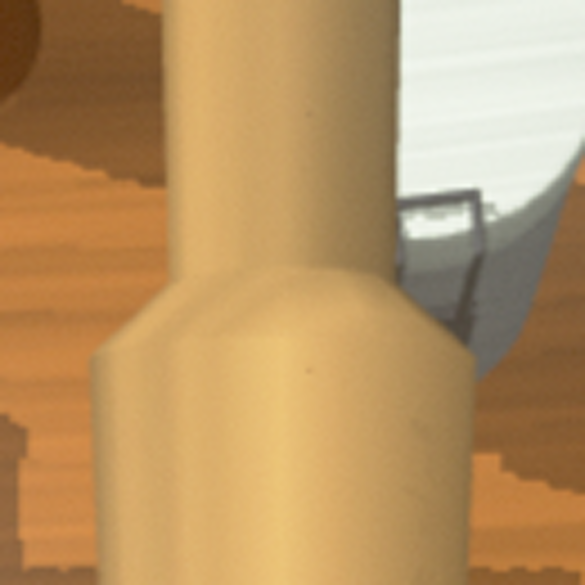

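```bash
cat >> h.py <<'E'
PR=np.array([601.67,134.16,141.74]);YW=-0.0576
def place(h,off,dy=0.0,dx=0.0,base=PR):
    M=yawR(YW,.4363); p=base-M[:,2]*h-M[:,1]*dy+M[:,0]*dx
    return p-M@np.array(off,float),M
E
python3 - <<'E'
from h import *
plan(*place(90,(-2.5,.8,-7))); plan(*place(45,(-2.5,.8,-7)))
E
```

```text
row: 0.080 -0.273 0.219 -0.003 0.000 0.007  dist rows 4.3021476319894285 rot rows 0.04700323206873051
row: 0.080 -0.272 0.309 -0.003 0.000 0.007  dist rows 5.033023225738442 rot rows 0.04700323206873051
```

>>> {"fn": "carry_out", "kwargs": {"deltas": "0.08 -0.273 0.16 -0.003 0 0.007 -1;0.08 -0.273 0.16 -0.003 0 0.007 -1;0.08 -0.273 0.16 -0.003 0 0.007 -1;0.08 -0.273 0.16 -0.003 0 0.007 -1;0.08 -0.273 0.22 -0.003 0 0.007 -1;0.08 -0.273 0.309 -0.003 0 0.007 -1;0.08 -0.273 0.309 -0.003 0 0.007 -1;0.08 -0.273 0.309 -0.003 0 0.007 -1;0.08 -0.273 0.309 -0.003 0 0.007 -1;0.08 -0.273 0.309 -0.003 0 0.007 -1"}}

```text
clock: 5.68
tcp_pos: [589.5, 136.4, 179.1]
orientation: [3.051, -0.087, 0.684]
wrist_force: [0.8, 0.2, -1.2]
finger_gap: 0.376
```

```bash
python3 - <<'E'
from h import *
did(.08,-.273,.309,-.003,0,.007)
err(); c=get_calibration("wrist"); np.save("pics/c5.npy",c,allow_pickle=True); im=read_camera("wrist");cv2.imwrite("pics/w5.png",im); err()
im=read_camera("top");cv2.imwrite("pics/t5.png",cv2.resize(im[100:280,155:305],None,fx=3.3,fy=3.3))
s=read_state();M=R.from_rotvec(s["orientation"]).as_matrix(); print(M.T@s["wrist_force"])
E
```

```text
t 5.6833 tcp [589.51 136.35 179.12] err [1.39 0.35 1.68] rot [-0.   -0.01  0.  ] F [ 0.84  0.18 -1.21] gap 0.37613055643581456
t 5.7333 tcp [589.64 136.25 179.8 ] err [1.52 0.24 2.36] rot [-0.   -0.01  0.  ] F [-0.05  0.29 -0.69] gap 0.3700502363704122
[-0.85 -0.56  1.17]
```

View pics/w5.png

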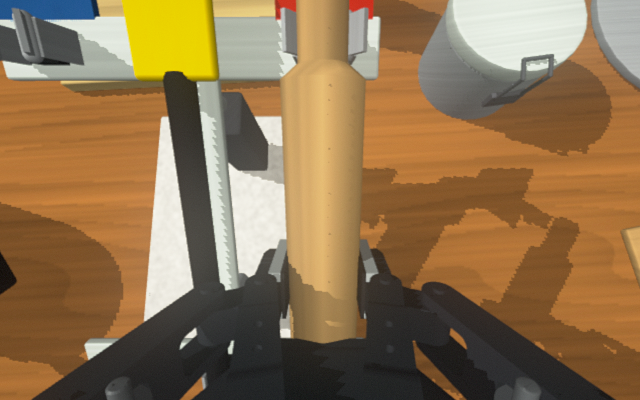

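View pics/t5.png

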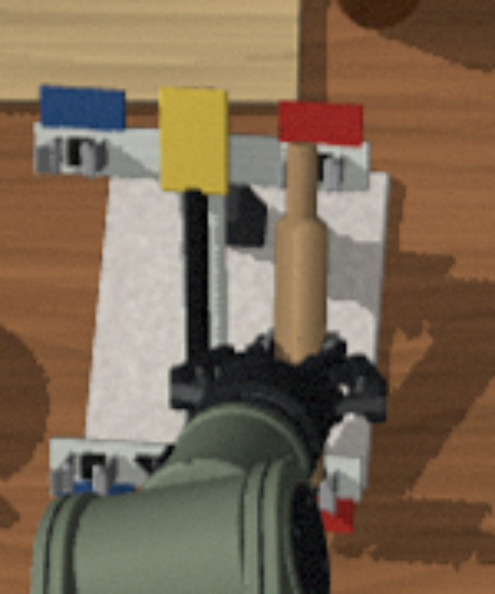

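>>> {"fn": "carry_out", "kwargs": {"deltas": "0 0 0.03 0 0 0 -1;0 0 0.05 0 0 0 -1;0 0 0.06 0 0 0 -1;0 0 0.06 0 0 0 -1;0 0 0.06 0 0 0 -1;0 0 0.06 0 0 0 -1", "squeeze": 110}}

```text
clock: 6.28
tcp_pos: [600.8, 135.0, 150.0]
orientation: [3.052, -0.088, 0.678]
wrist_force: [-2.2, 0.2, 0.7]
finger_gap: 0.367
```

```bash
cat >> h.py <<'E'
def rep(off,base=PR):
    s=read_state();M=R.from_rotvec(s["orientation"]).as_matrix();pin=s["tcp_pos"]+M@np.array(off,float)
    F=yawR(YW,.4363); d=pin-base
    print("t",s["clock"],"pin in place frame x,y,z",d@F[:,0],-d@F[:,1],-d@F[:,2],"tool F",M.T@s["wrist_force"],"torque",M.T@s["ft_torque"],"gap",s["finger_gap"])
E
python3 - <<'E'
from h import *
did(0,0,.06,0,0,0)
err(); rep((-2.5,.8,-7))
E
```

```text
t 6.2833 tcp [600.84 135.   150.05] err [ 0.07 -0.27 -0.2 ] rot [-0. -0. -0.] F [-2.17  0.15  0.71] gap 0.36748206130275674
t 6.2833 pin in place frame x,y,z 0.21004949670334538 0.0061619057345539095 14.898178965993853 tool F [-1.67 -0.02 -1.57] torque [-0.15 -0.45  0.04] gap 0.36748206130275674
```

>>> {"fn": "carry_out", "kwargs": {"deltas": "0 0 0.008 0 0 0 -1;0 0 0.014 0 0 0 -1;0 0 0.02 0 0 0 -1;0 0 0.02 0 0 0 -1;0 0 0.02 0 0 0 -1"}}

```text
clock: 6.7
tcp_pos: [605.6, 134.9, 141.4]
orientation: [3.051, -0.087, 0.679]
wrist_force: [-7.1, -0.8, 8.4]
finger_gap: 0.37
```

```bash
python3 - <<'E'
from h import *
did(0,0,.02,0,0,0)
err(); rep((-2.5,.8,-7))
E
```

```text
t 6.7 tcp [605.56 134.89 141.44] err [ 0.57 -0.14  0.26] rot [-0. -0.  0.] F [-7.07 -0.8   8.36] gap 0.3697153037191186
t 6.7 pin in place frame x,y,z 0.8455621001724727 0.16125804903233615 5.103348731433743 tool F [ -2.8    1.22 -10.54] torque [-0.23 -0.67  0.01] gap 0.3697153037191186
```

>>> {"fn": "carry_out", "kwargs": {"deltas": "0 0 0.006 0 0 0 -1;0 0 0.012 0 0 0 -1;0 0 0.012 0 0 0 -1;0 0 0.012 0 0 0 -1"}}

```text
clock: 7.03
tcp_pos: [608.5, 134.8, 136.8]
orientation: [3.051, -0.087, 0.681]
wrist_force: [-8.2, -0.5, 11.4]
finger_gap: 0.367
```

```bash
python3 - <<'E'
from h import *
did(0,0,.012,0,0,0)
err(); rep((-2.5,.8,-7))
E
```

```text
t 7.0333 tcp [608.53 134.8  136.8 ] err [ 1.01 -0.08  1.06] rot [-0. -0.  0.] F [-8.19 -0.52 11.42] gap 0.36665238259426153
t 7.0333 pin in place frame x,y,z 1.5673151129486769 0.2437700803199506 -0.3586240973290485 tool F [ -2.52   1.01 -13.8 ] torque [-0.27 -0.66  0.08] gap 0.36665238259426153
```

>>> {"fn": "carry_out", "kwargs": {"deltas": "0 0 0.004 0 0 0 -1;0 0 0.008 0 0 0 -1;0 0 0.008 0 0 0 -1;0 0 0.008 0 0 0 -1"}}

```text
clock: 7.37
tcp_pos: [610.5, 134.6, 132.6]
orientation: [3.051, -0.087, 0.682]
wrist_force: [-3.7, -1.0, 5.8]
finger_gap: 0.365
```

```bash
python3 - <<'E'
from h import *
did(0,0,.008,0,0,0)
err(); rep((-2.5,.8,-7)); 
cv2.imwrite("pics/w6.png",read_camera("wrist"))
E
```

```text
t 7.3667 tcp [610.46 134.59 132.56] err [ 1.25 -0.19  0.44] rot [-0. -0.  0.] F [-3.74 -1.    5.78] gap 0.36469257671019945
t 7.3667 pin in place frame x,y,z 1.5249997128321002 0.14807164294091135 -5.02475224386336 tool F [-0.87  1.22 -6.79] torque [-0.12  0.07 -0.01] gap 0.36469257671019945
```

View pics/w6.png

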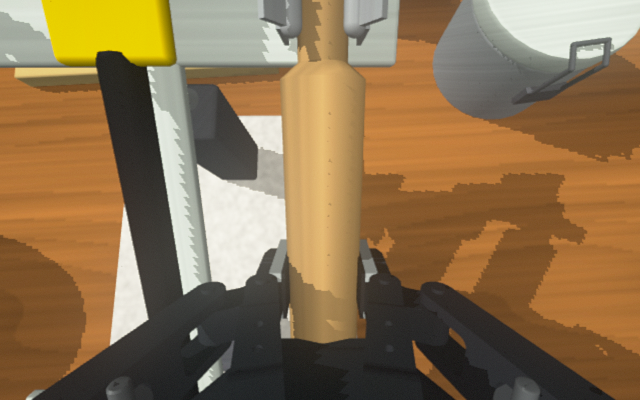

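>>> {"fn": "carry_out", "kwargs": {"deltas": "0 0 0.008 0 0 0 -1;0 0 0.014 0 0 0 -1;0 0 0.014 0 0 0 -1;0 0 0.014 0 0 0 -1"}}

```text
clock: 7.75
tcp_pos: [613.8, 134.5, 126.9]
orientation: [3.051, -0.087, 0.683]
wrist_force: [-6.1, -1.5, 9.8]
finger_gap: 0.369
```

```bash
python3 - <<'E'
from h import *
did(0,0,.014,0,0,0)
err(); rep((-2.5,.8,-7)); 
E
```

```text
t 7.75 tcp [613.76 134.51 126.91] err [ 1.61 -0.11  1.13] rot [-0. -0.  0.] F [-6.13 -1.53  9.83] gap 0.36892644929542684
t 7.75 pin in place frame x,y,z 2.127987776719265 0.25099133895518655 -11.546500822799546 tool F [ -1.26   1.89 -11.46] torque [-0.27 -0.23  0.03] gap 0.36892644929542684
```

>>> {"fn": "carry_out", "kwargs": {"deltas": "0 0 -0.01 0 0 0 -1;0 0 -0.02 0 0 0 -1;0 0 -0.022 0 0 0 -1;0 0 -0.022 0 0 0 1;0 0 -0.022 0 0 0 1;0 0 -0.022 0 0 0 1;0 0 -0.022 0 0 0 1;0 0 -0.022 0 0 0 1;0 0 -0.022 0 0 0 1"}}

```text
clock: 8.5
tcp_pos: [607.5, 134.7, 134.5]
orientation: [3.052, -0.087, 0.676]
wrist_force: [-0.4, -0.6, -0.0]
finger_gap: 1.001
```

```bash
python3 - <<'E'
from h import *
did(0,0,-.022,0,0,0)
err(); rep((-2.5,.8,-7)); plan(*place(170,(-2.5,.8,-7),dy=-30,dx=-60))
E
```

```text
t 8.5 tcp [607.51 134.74 134.47] err [-0.   -0.15 -1.28] rot [-0. -0.  0.] F [-0.36 -0.58 -0.04] gap 1.0012599092021668
t 8.5 pin in place frame x,y,z -0.31499296621722717 0.12253169159504984 -2.0420447837754847 tool F [-0.31  0.6  -0.11] torque [ 0.03 -0.28  0.01] gap 1.0012599092021668
row: -0.121 0.061 -0.342 0.000 0.000 -0.000  dist rows 4.405062999177932 rot rows 0.0024118913659273325
```

Retract straight first, then drift sideways to look.

>>> {"fn": "carry_out", "kwargs": {"deltas": "0 0 -0.06 0 0 0 1;0 0 -0.13 0 0 0 1;0 0 -0.2 0 0 0 1;-0.06 0.03 -0.28 0 0 0 1;-0.12 0.06 -0.34 0 0 0 1;-0.12 0.06 -0.34 0 0 0 1;-0.12 0.06 -0.34 0 0 0 1;-0.12 0.06 -0.34 0 0 0 1;-0.12 0.06 -0.34 0 0 0 1"}}

```text
clock: 9.25
tcp_pos: [480.3, 112.3, 263.4]
orientation: [3.052, -0.088, 0.677]
wrist_force: [-0.3, -0.2, 0.2]
finger_gap: 0.999
```

```bash
python3 - <<'E'
from h import *
did(-.12,.06,-.34,0,0,0)
err(); c=get_calibration("wrist"); np.save("pics/c7.npy",c,allow_pickle=True);im=read_camera("wrist");cv2.imwrite("pics/w7.png",im)
E
```

```text
t 9.25 tcp [480.32 112.32 263.42] err [ 0.51  0.09 -1.09] rot [-0. -0. -0.] F [-0.29 -0.2   0.16] gap 0.9987665661473233
```

View pics/w7.png

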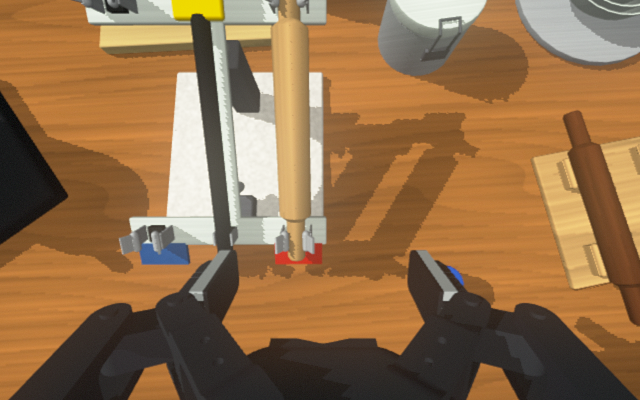

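```bash
python3 - <<'E'
from h import *
from fit import frame
c=np.load("pics/c7.npy",allow_pickle=True).item()
F=frame(YW)
for z in(0,6,12):
  print(z,proj(c,[PR+F@np.array(q,float) for q in((-140,0,z),(-90,-17,z),(-90,17,z),(90,-17,z),(90,17,z))]).round(1).tolist())
im=cv2.imread("pics/w7.png")
a=cv2.resize(im[0:60,240:340],None,fx=5,fy=5,interpolation=cv2.INTER_CUBIC);b=cv2.resize(im[205:265,240:340],None,fx=5,fy=5,interpolation=cv2.INTER_CUBIC)
cv2.imwrite("pics/w7a.png",np.vstack([a,b]))
E
```

```text
0 [[296.9, 258.9], [311.6, 216.8], [279.8, 216.8], [309.3, 26.6], [271.1, 26.6]]
6 [[296.4, 261.5], [311.4, 218.8], [279.0, 218.8], [309.0, 24.7], [270.0, 24.7]]
12 [[296.0, 264.2], [311.2, 220.8], [278.1, 220.8], [308.7, 22.6], [268.7, 22.6]]
```

View pics/w7a.png

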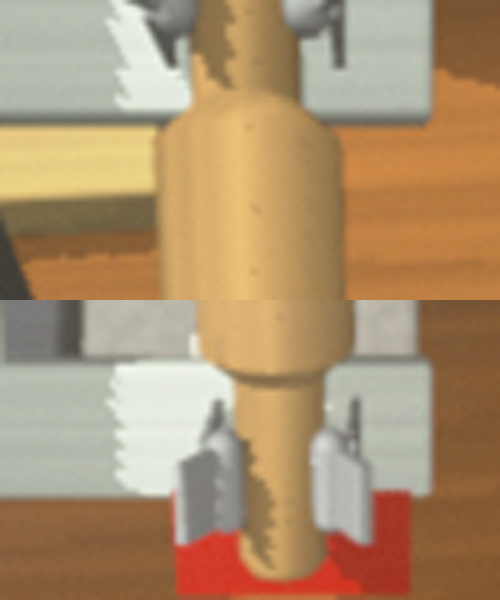

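```bash
python3 - <<'E'
from h import *
plan([510,-256.3,180],yawR(.132))
E
```

```text
row: 0.022 0.732 0.197 0.053 -0.553 -0.238  dist rows 9.095710922975893 rot rows 3.800332936714944
```

>>> {"fn": "carry_out", "kwargs": {"deltas": "0.022 0.732 0.12 0.053 -0.553 -0.238 1;0.022 0.732 0.12 0.053 -0.553 -0.238 1;0.022 0.732 0.12 0.053 -0.553 -0.238 1;0.022 0.732 0.12 0.053 -0.553 -0.238 1;0.022 0.732 0.12 0.053 -0.553 -0.238 1;0.022 0.732 0.197 0.053 -0.553 -0.238 1;0.022 0.732 0.197 0.053 -0.553 -0.238 1;0.022 0.732 0.197 0.053 -0.553 -0.238 1;0.022 0.732 0.197 0.053 -0.553 -0.238 1;0.022 0.732 0.197 0.053 -0.553 -0.238 1;0.022 0.732 0.197 0.053 -0.553 -0.238 1;0.022 0.732 0.197 0.053 -0.553 -0.238 1"}}

```text
clock: 10.3
tcp_pos: [510.1, -256.2, 177.7]
orientation: [-3.134, -0.205, 0.002]
wrist_force: [0.5, 0.7, 0.5]
finger_gap: 0.997
```

```bash
python3 - <<'E'
from h import *
did(.022,.732,.197,.053,-.553,-.238)
err(); c=get_calibration("wrist"); np.save("pics/c8.npy",c,allow_pickle=True);im=read_camera("wrist");cv2.imwrite("pics/w8.png",im);err()
a=R.from_rotvec([.0,0,.132]).as_matrix()
for q in ((140,0,0),(-140,0,0),(90,17,0),(90,-17,0),(-90,17,0),(-90,-17,0)): print(proj(c,np.array([508.8,-256.7,39])+a@np.array(q,float)))
E
```

```text
t 10.3 tcp [ 510.07 -256.22  177.74] err [-0.12 -0.08 -2.15] rot [ 0.  0. -0.] F [0.46 0.67 0.5 ] gap 0.997067348825111
t 10.35 tcp [ 510.32 -255.46  178.58] err [ 0.14  0.69 -1.32] rot [0. 0. 0.] F [ 0.01  1.22 -0.12] gap 1.0032635577369422
[[323.08  30.85]]
[[323.37 316.28]]
[[303.73  95.23]]
[[342.57  95.17]]
[[307.22 276.41]]
[[339.44 276.41]]
```

View pics/w8.png

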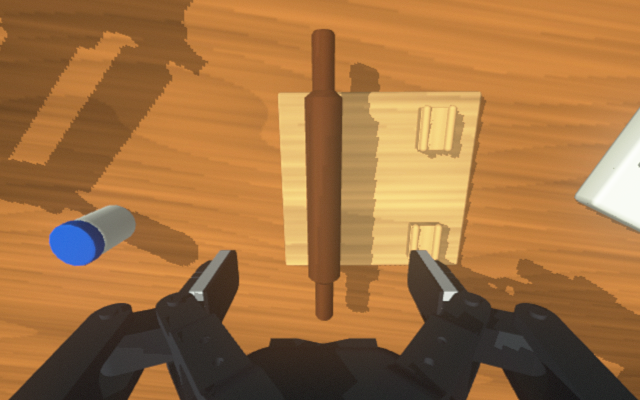

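>>> {"fn": "carry_out", "kwargs": {"deltas": "0 0 0.302 0 0 0 1;0 0 0.302 0 0 0 1;0 0 0.302 0 0 0 1;0 0 0.302 0 0 0 1;0 0 0.302 0 0 0 1;0 0 0.302 0 0 0 1;0 0 0.302 0 0 0 -1;0 0 0.302 0 0 0 -1;0 0 0.302 0 0 0 -1;0 0 0.302 0 0 0 -1;0 0 0.302 0 0 0 -1", "squeeze": 100}}

```text
clock: 11.27
tcp_pos: [511.9, -256.7, 31.2]
orientation: [3.133, 0.206, 0.006]
wrist_force: [-0.9, 4.6, 7.0]
finger_gap: 0.373
```

```bash
python3 - <<'E'
from h import *
did(0,0,.302,0,0,0)
err(); p,M=getcmd(); plan(p+[0,0,235],M)
T,M2=place(160,(-2.5,.8,-7),base=PR+160*np.array([-np.sin(YW),np.cos(YW),0])); print(T); plan(T,M2)
E
```

```text
t 11.2667 tcp [ 511.92 -256.68   31.19] err [ 1.68 -0.55  2.29] rot [-0. -0. -0.] F [-0.86  4.6   6.99] gap 0.37256135908250015
row: 0.000 -0.000 -0.470 0.000 0.000 0.000  dist rows 5.635491606714628 rot rows 0.0
[548.64 298.29 281.46]
row: 0.223 -1.089 -0.505 -0.053 0.553 0.238  dist rows 14.638892865044072 rot rows 3.8000347665938587
```

>>> {"fn": "carry_out", "kwargs": {"deltas": "0 0 -0.05 0 0 0 -1;0 0 -0.1 0 0 0 -1;0 0 -0.18 0 0 0 -1;0 0 -0.26 0 0 0 -1;0 0 -0.34 0 0 0 -1;0 0 -0.42 0 0 0 -1;0 0 -0.5 0 0 0 -1;0 -0.07 -0.52 0 0.1 0 -1;0.02 -0.14 -0.52 0 0.25 0.1 -1;0.04 -0.22 -0.52 -0.05 0.4 0.2 -1;0.05 -0.3 -0.52 -0.053 0.553 0.238 -1;0.05 -0.3 -0.52 -0.053 0.553 0.238 -1"}}

```text
clock: 12.27
tcp_pos: [509.1, -96.0, 283.1]
orientation: [3.062, -0.084, 0.671]
wrist_force: [-1.6, 0.8, -3.2]
finger_gap: 0.365
```

```bash
python3 - <<'E'
from h import *
did(.05,-.3,-.52,-.053,.553,.238)
err()
T,M2=place(160,(-2.5,.8,-7),base=PR+160*np.array([-np.sin(YW),np.cos(YW),0])); print(T); plan(T,M2)
E
```

```text
t 12.2667 tcp [509.12 -96.04 283.09] err [-6.02  8.13 -5.83] rot [0.01 0.   0.  ] F [-1.65  0.84 -3.24] gap 0.36474738352331965
[548.64 298.29 281.46]
row: 0.012 -0.807 0.022 0.000 0.000 -0.000  dist rows 9.68638554660943 rot rows 0.002411891365927307
```

>>> {"fn": "carry_out", "kwargs": {"deltas": "0.012 -0.807 0.022 0 0 0 -1;0.012 -0.807 0.022 0 0 0 -1;0.012 -0.807 0.022 0 0 0 -1;0.012 -0.807 0.022 0 0 0 -1;0.012 -0.807 0.022 0 0 0 -1;0.012 -0.807 0.022 0 0 0 -1;0.012 -0.807 0.022 0 0 0 -1;0.012 -0.807 0.022 0 0 0 -1;0.012 -0.807 0.022 0 0 0 -1;0.012 -0.807 0.022 0 0 0 -1;0.012 -0.807 0.022 0 0 0 -1;0.012 -0.807 0.022 0 0 0 -1"}}

```text
clock: 13.27
tcp_pos: [547.7, 299.5, 279.7]
orientation: [3.052, -0.083, 0.675]
wrist_force: [0.8, -0.3, -1.8]
finger_gap: 0.37
```

```bash
python3 - <<'E'
from h import *
did(.012,-.807,.022,0,0,0)
err(); c=get_calibration("wrist"); np.save("pics/c9.npy",c,allow_pickle=True);im=read_camera("wrist");cv2.imwrite("pics/w9.png",im);err()
cv2.imwrite("pics/w9a.png",cv2.resize(im[:130,240:400],None,fx=4.5,fy=4.5,interpolation=cv2.INTER_CUBIC))
s=read_state(); M=R.from_rotvec(s["orientation"]).as_matrix()
for x0 in(-4,-2,0):
  print(x0,proj(c,[s["tcp_pos"]+M@np.array(q,float) for q in((90+x0,-17,-7),(90+x0,17,-7),(94+x0,-10,-7),(94+x0,10,-7))]).round(1).tolist())
E
```

```text
t 13.2667 tcp [547.73 299.52 279.73] err [-0.76  1.45 -1.72] rot [-0.  0.  0.] F [ 0.75 -0.28 -1.77] gap 0.3704060227188694
t 13.3167 tcp [547.85 298.15 279.74] err [-0.63  0.08 -1.71] rot [-0.  0.  0.] F [-0.49  0.   -1.57] gap 0.3713210731528231
-4 [[283.3, 78.8], [369.3, 78.9], [300.8, 67.8], [351.9, 67.9]]
-2 [[283.1, 73.3], [369.5, 73.4], [300.7, 62.2], [352.0, 62.3]]
0 [[283.0, 67.8], [369.7, 67.9], [300.6, 56.6], [352.2, 56.6]]
```

View pics/w9.png

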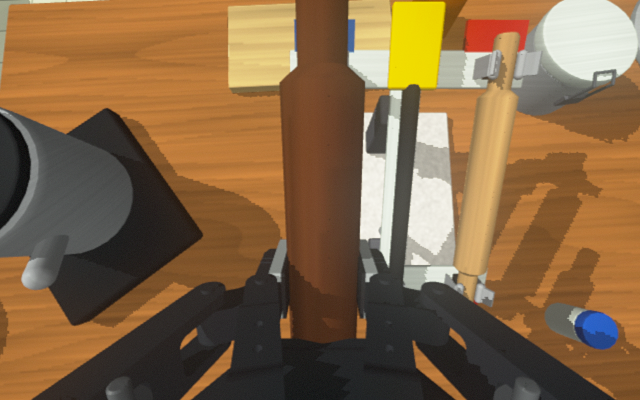

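View pics/w9a.png

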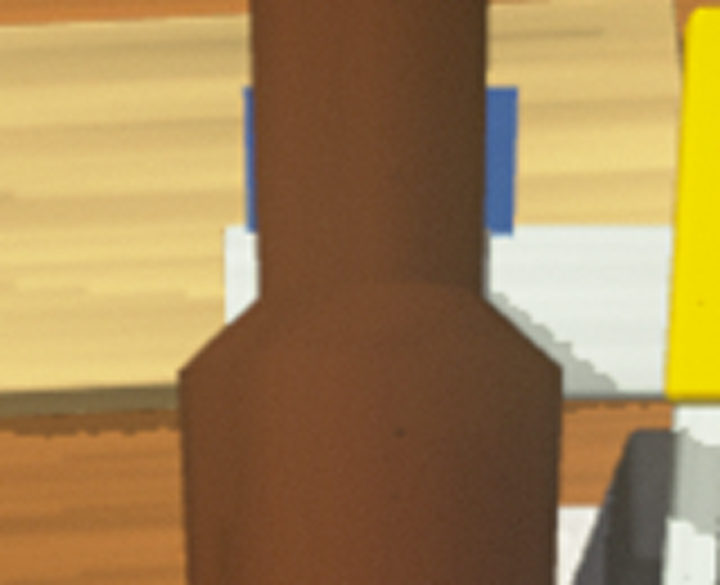

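```bash
cat >> h.py <<'E'
PB=PR+160*np.array([-np.sin(YW),np.cos(YW),0]); OB=(-4.5,.8,-7)
E
python3 - <<'E'
from h import *
err();plan(*place(45,OB,base=PB))
E
```

```text
t 13.3167 tcp [547.85 298.15 279.74] err [-0.63  0.08 -1.71] rot [-0.  0.  0.] F [-0.49  0.   -1.57] gap 0.3713210731528231
row: 0.004 -0.000 0.230 0.000 0.000 -0.000  dist rows 2.759348261132537 rot rows 0.002411891365927307
```

>>> {"fn": "carry_out", "kwargs": {"deltas": "0.004 0 0.08 0 0 0 -1;0.004 0 0.15 0 0 0 -1;0.004 0 0.2 0 0 0 -1;0.004 0 0.23 0 0 0 -1;0.004 0 0.23 0 0 0 -1;0.004 0 0.23 0 0 0 -1;0.004 0 0.23 0 0 0 -1"}}

```text
clock: 13.9
tcp_pos: [599.5, 294.3, 178.6]
orientation: [3.052, -0.09, 0.68]
wrist_force: [-0.1, -0.9, -0.3]
finger_gap: 0.368
```

```bash
python3 - <<'E'
from h import *
did(.004,0,.23,0,0,0)
err(); im=read_camera("wrist");cv2.imwrite("pics/w10.png",im);err();rep(OB,PB)
E
```

```text
t 13.9 tcp [599.51 294.28 178.58] err [ 0.73 -0.87  0.53] rot [-0. -0. -0.] F [-0.1  -0.88 -0.29] gap 0.36761950596494786
t 13.95 tcp [599.75 294.79 179.28] err [ 0.96 -0.37  1.23] rot [-0. -0. -0.] F [-0.33  0.72 -0.61] gap 0.369127432653076
t 13.95 pin in place frame x,y,z 1.2193984956676533 -0.5415614829870328 45.729226301896034 tool F [-0.59 -0.7   0.4 ] torque [ 0.   -0.27  0.02] gap 0.369127432653076
```

View pics/w10.png

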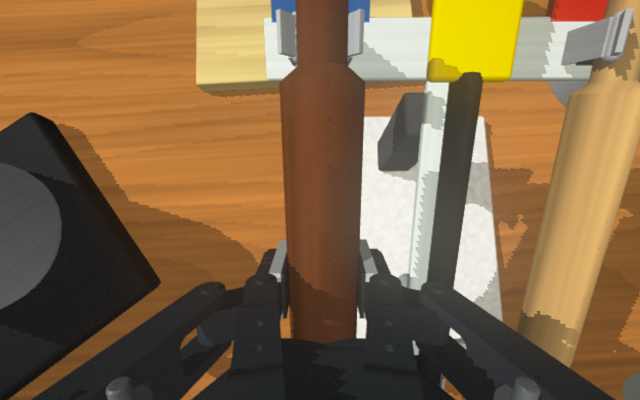

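>>> {"fn": "carry_out", "kwargs": {"deltas": "0 0 0.03 0 0 0 -1;0 0 0.05 0 0 0 -1;0 0 0.06 0 0 0 -1;0 0 0.068 0 0 0 -1;0 0 0.074 0 0 0 -1;0 0 0.08 0 0 0 -1;0 0 0.08 0 0 0 -1;0 0 0.08 0 0 0 -1", "squeeze": 110}}

```text
clock: 14.62
tcp_pos: [615.8, 294.5, 142.2]
orientation: [3.052, -0.088, 0.679]
wrist_force: [-6.6, -0.5, 7.2]
finger_gap: 0.369
```

```bash
python3 - <<'E'
from h import *
did(0,0,.08,0,0,0)
err();rep(OB,PB)
E
```

```text
t 14.6167 tcp [615.85 294.5  142.24] err [0.2  0.32 0.45] rot [-0. -0. -0.] F [-6.63 -0.49  7.22] gap 0.36932976390988376
t 14.6167 pin in place frame x,y,z 0.16412494825912843 0.0947310743742536 5.369661080320586 tool F [-2.91  0.88 -9.33] torque [-0.09 -0.66  0.11] gap 0.36932976390988376
```

>>> {"fn": "carry_out", "kwargs": {"deltas": "0 0 0.006 0 0 0 -1;0 0 0.012 0 0 0 -1;0 0 0.012 0 0 0 -1;0 0 0.012 0 0 0 -1"}}

```text
clock: 14.95
tcp_pos: [618.7, 294.5, 137.8]
orientation: [3.052, -0.088, 0.68]
wrist_force: [-9.2, -1.3, 10.1]
finger_gap: 0.368
```

```bash
python3 - <<'E'
from h import *
did(0,0,.012,0,0,0)
err();rep(OB,PB)
E
```

```text
t 14.95 tcp [618.68 294.46 137.78] err [0.5  0.43 1.42] rot [-0. -0.  0.] F [-9.17 -1.34 10.09] gap 0.3683904951952923
t 14.95 pin in place frame x,y,z 0.8381208591578293 0.2169374711107031 0.1237368743108849 tool F [ -3.93   1.88 -12.99] torque [-0.27 -0.72  0.09] gap 0.3683904951952923
```

>>> {"fn": "carry_out", "kwargs": {"deltas": "0 0 0.004 0 0 0 -1;0 0 0.008 0 0 0 -1;0 0 0.008 0 0 0 -1;0 0 0.008 0 0 0 -1"}}

```text
clock: 15.28
tcp_pos: [620.8, 294.3, 134.2]
orientation: [3.052, -0.088, 0.682]
wrist_force: [-2.9, -0.9, 2.5]
finger_gap: 0.368
```

```bash
python3 - <<'E'
from h import *
did(0,0,.008,0,0,0)
err();rep(OB,PB)
E
```

```text
t 15.2833 tcp [620.82 294.26 134.19] err [0.96 0.33 1.46] rot [-0. -0.  0.] F [-2.85 -0.86  2.45] gap 0.36762493364891596
t 15.2833 pin in place frame x,y,z 1.2668298926028883 0.13900542500449242 -4.040171804444139 tool F [-1.49  1.02 -3.41] torque [-0.11 -0.56  0.01] gap 0.36762493364891596
```

>>> {"fn": "carry_out", "kwargs": {"deltas": "0 0 0.006 0 0 0 -1;0 0 0.012 0 0 0 -1;0 0 0.016 0 0 0 -1;0 0 0.016 0 0 0 -1;0 0 0.016 0 0 0 -1"}}

```text
clock: 15.7
tcp_pos: [624.4, 294.1, 126.7]
orientation: [3.052, -0.088, 0.682]
wrist_force: [-6.3, -1.4, 10.7]
finger_gap: 0.367
```

```bash
python3 - <<'E'
from h import *
did(0,0,.016,0,0,0)
err();rep(OB,PB); cv2.imwrite("pics/w11.png",read_camera("wrist"))
E
```

```text
t 15.7 tcp [624.38 294.09 126.67] err [1.14 0.35 1.19] rot [-0. -0.  0.] F [-6.32 -1.39 10.68] gap 0.36664981950107284
t 15.7 pin in place frame x,y,z 1.3098341765481496 0.17429885807854884 -12.367576452018724 tool F [ -1.09   1.76 -12.31] torque [-0.23 -0.4   0.1 ] gap 0.36664981950107284
```

View pics/w11.png

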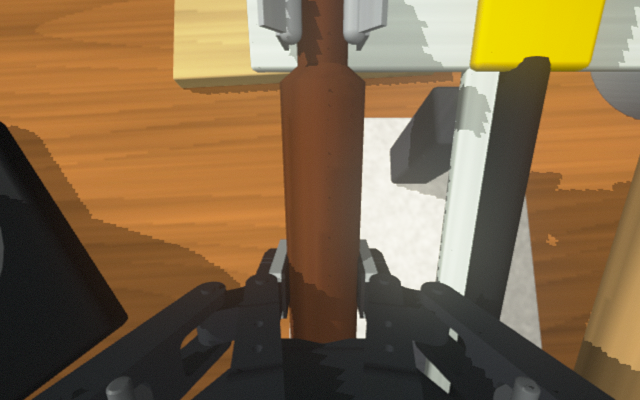

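>>> {"fn": "carry_out", "kwargs": {"deltas": "0 0 -0.01 0 0 0 -1;0 0 -0.02 0 0 0 -1;0 0 -0.023 0 0 0 -1;0 0 -0.023 0 0 0 1;0 0 -0.023 0 0 0 1;0 0 -0.023 0 0 0 1;0 0 -0.023 0 0 0 1;0 0 -0.023 0 0 0 1;0 0 -0.023 0 0 0 1;0 0 -0.08 0 0 0 1;0 0 -0.15 0 0 0 1;0 0 -0.2 0 0 0 1"}}

```text
clock: 16.75
tcp_pos: [580.7, 296.2, 216.2]
orientation: [3.052, -0.088, 0.677]
wrist_force: [0.7, 0.3, 0.2]
finger_gap: 1.0
```

>>> {"fn": "carry_out", "kwargs": {"deltas": "-0.06 0.06 -0.08 0 0 0 1;-0.12 0.12 -0.15 0 0 0 1;-0.16 0.16 -0.2 0 0 0 1;-0.16 0.16 -0.2 0 0 0 1;-0.16 0.16 -0.2 0 0 0 1;-0.16 0.16 -0.2 0 0 0 1;-0.16 0.16 -0.2 0 0 0 1;-0.16 0.16 -0.2 0 0 0 1"}}

```text
clock: 17.42
tcp_pos: [462.4, 223.2, 271.3]
orientation: [3.052, -0.087, 0.676]
wrist_force: [-1.2, 0.8, 0.7]
finger_gap: 1.002
```

```bash
python3 - <<'E'
from h import *
from fit import frame
did(0,0,-.2,0,0,0);did(-.16,.16,-.2,0,0,0)
err(); read_camera("wrist");c=get_calibration("wrist");im=read_camera("wrist");cv2.imwrite("pics/w12.png",im)
F=frame(YW)
for B in(PR,PB):
 for z in(0,6,12):
  print(z,proj(c,[B+F@np.array(q,float) for q in((-140,0,z),(-90,-17,z),(-90,17,z),(90,-17,z),(90,17,z),(140,0,z))]).round(1).tolist())
cv2.imwrite("pics/t12.png",read_camera("top"))
cv2.imwrite("pics/s12.png",read_camera("scene"))
E
```

```text
t 17.4167 tcp [462.37 223.18 271.29] err [ 0.47  0.25 -1.69] rot [-0.  0. -0.] F [-1.17  0.76  0.75] gap 1.00168004219562
0 [[392.3, 236.8], [410.8, 195.2], [380.1, 195.2], [427.9, 8.7], [391.3, 8.7], [414.5, -56.7]]
6 [[393.5, 239.0], [412.4, 196.7], [381.2, 196.7], [430.2, 6.4], [392.8, 6.4], [416.6, -60.6]]
12 [[394.8, 241.2], [414.1, 198.3], [382.3, 198.3], [432.6, 4.0], [394.4, 4.0], [418.9, -64.7]]
0 [[254.1, 236.8], [266.4, 195.3], [235.7, 195.3], [255.5, 8.5], [218.9, 8.5], [232.3, -56.9]]
6 [[252.9, 239.0], [265.4, 196.8], [234.1, 196.8], [254.1, 6.3], [216.6, 6.2], [230.3, -60.8]]
12 [[251.7, 241.2], [264.3, 198.3], [232.5, 198.3], [252.5, 3.9], [214.2, 3.8], [228.1, -65.0]]
```

View pics/w12.png

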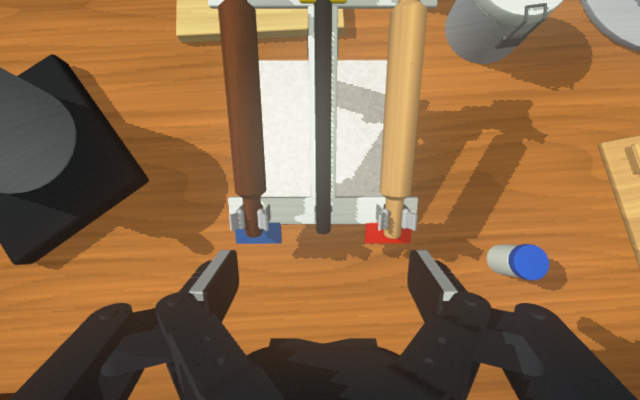

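View pics/t12.png

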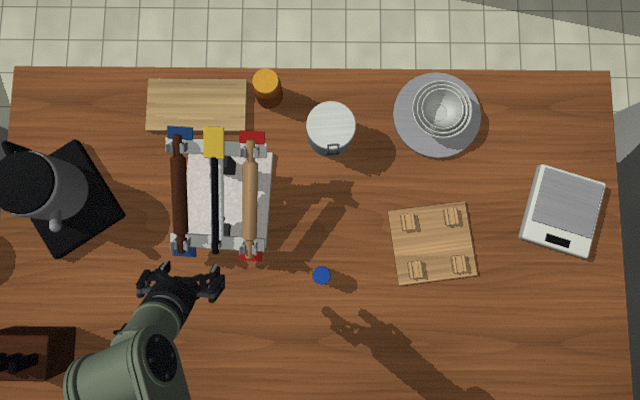

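View pics/s12.png

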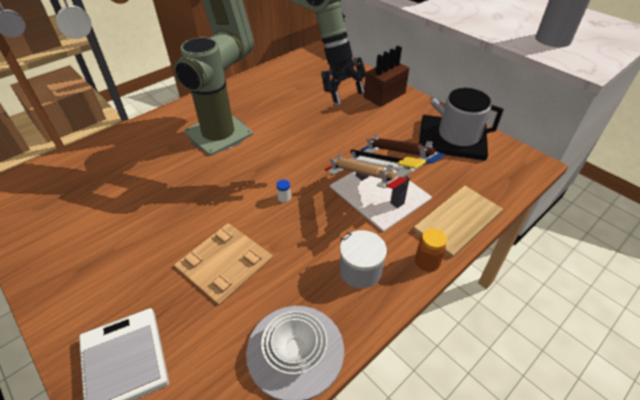

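>>> {"fn": "carry_out", "kwargs": {"deltas": "0.06 0 -0.08 0 0 0 1;0.06 0 -0.16 0 0 0 1;0.06 0 -0.2 0 0 0 1;0.06 0 -0.2 0 0 0 1;0.06 0 -0.2 0 0 0 1;0.06 0 -0.2 0 0 0 1;0.06 0 -0.2 0 0 0 1"}}

```text
clock: 18.2
tcp_pos: [446.3, 223.8, 372.8]
orientation: [3.052, -0.087, 0.671]
wrist_force: [-1.0, -0.5, 0.1]
finger_gap: 1.002
```

```bash
python3 - <<'E'
from h import *
from fit import frame
err(); read_camera("wrist");c=get_calibration("wrist");im=read_camera("wrist");cv2.imwrite("pics/w13.png",im)
F=frame(YW)
for B in(PR,PB):
 for z in(0,6,12):
  print(z,proj(c,[B+F@np.array(q,float) for q in((-140,0,z),(-90,-17,z),(-90,17,z),(90,-17,z),(90,17,z),(140,0,z))]).round(1).tolist())
cv2.imwrite("pics/w13a.png",cv2.resize(im[0:240,190:430],None,fx=2.5,fy=2.5,interpolation=cv2.INTER_CUBIC))
E
```

```text
t 18.2 tcp [446.35 223.76 372.77] err [-15.55   0.82  99.79] rot [-0.  0. -0.] F [-0.97 -0.51  0.07] gap 1.0024742831436382
0 [[375.3, 226.9], [388.8, 195.1], [365.6, 195.1], [398.2, 60.2], [371.7, 60.1], [387.5, 15.6]]
6 [[376.0, 228.4], [389.7, 196.2], [366.2, 196.2], [399.4, 59.3], [372.5, 59.3], [388.6, 14.0]]
12 [[376.8, 230.0], [390.6, 197.4], [366.8, 197.4], [400.6, 58.5], [373.3, 58.5], [389.7, 12.4]]
0 [[269.6, 226.9], [279.4, 195.1], [256.2, 195.1], [273.4, 60.0], [246.8, 60.0], [257.6, 15.4]]
6 [[268.9, 228.4], [278.9, 196.3], [255.3, 196.3], [272.6, 59.2], [245.7, 59.1], [256.5, 13.8]]
12 [[268.2, 230.0], [278.3, 197.4], [254.3, 197.4], [271.9, 58.3], [244.4, 58.3], [255.4, 12.2]]
```

View pics/w13a.png

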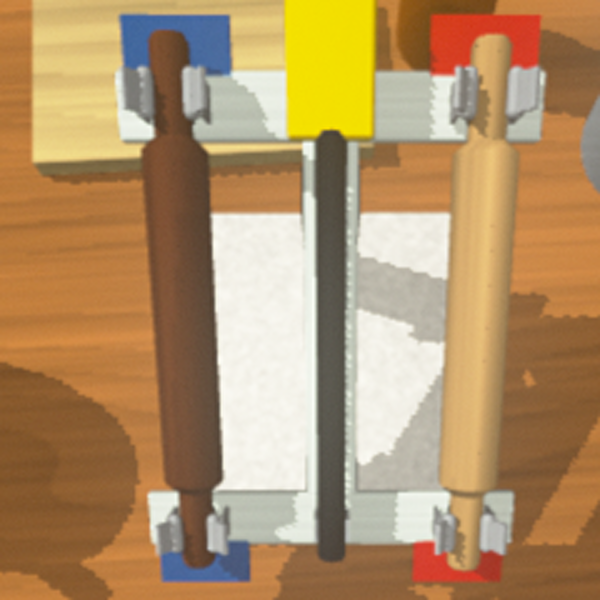

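```bash
python3 - <<'E'
from h import *
s=read_state();print(s["clock"],np.abs(s["qvel"]).max(),s["wrist_force"]); print(close_job())
E
```

```text
18.3 0.004771248375959018 [-0.84  0.55 -0.1 ]
the job is handed in; nothing more can be done
None
```

Both pins are clipped into the rack: the maple pin first, in the red-tabbed clips, then the dark pin in the blue-tabbed clips. I let go of both, moved the arm clear and handed the job in at 18.3 s.

- **Snapping in:** the force read between steps peaked at about 15 N on each pin. It then dropped, and I pressed again to about 13 N to make sure each pin was home. The frame sank about 12 mm at most, judged from that force and the tool position, so it stayed well short of the 30 mm end stop.
- **Seating:** in the last wrist picture both ends of each pin sit between the closed lips. Their outlines match the fully seated position to about 1 pixel at most points, and centring is within about 2 mm.
- **Other objects:** in the top picture after release, the salt cellar and the tin stand where they started.
- **What disagreed:**
  - The top camera placed the rack about 5 to 7 mm from where the wrist camera did. I used the wrist camera, and the fit bore it out.
  - When the dark pin snapped in, a small moment stayed on the wrist, which could have meant one end was not home. The second press and the pictures showed both ends in.

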